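Index the specimen slide one notch and fold the magnifier down

TASK

The bare iron block on the specimen slide is next for inspection: pull the spring index knob up out of its notch, slide the carriage one notch so that the block comes to the middle of the slide, under the place of the magnifier, and let the knob drop fully home to lock it there. Then swing the magnifier flap over and lower it gently all the way down onto its stops, not letting it fall, and leave the things that stand round the slide undisturbed.

Things in the scene. Friction and masses are not known exactly. Their poses are not given: they have to be found in the camera images.
- slide_frame: fixed aluminium frame of the specimen slide, 160 x 280 mm, 13 mm thick base plate; origin at the centre of its underside on the worktop; x points to its rear (hinge side), y along the guide rods to its left, z up. A steel index bar along its front edge (x = -66 mm, top at z = 23 mm) has three notches, at y = -44, 0 and +44 mm
- carriage (a joint): position in m of the three-nest carriage (plate 134 mm long) along the frame's +y; 0 (start) with its middle nest in the middle of the slide. Notches at -0.044, 0 and +0.044, end stops at -0.056 and +0.056. Slides with about 1.5 N of friction once the pin is out
- index_knob (a joint): how far the index knob is pulled up, in m: 0 fully home (pin in the notch), at most 0.013; the pin is clear of the notch from 0.009 and rests at 0.009 if let go beside a notch. Its spring pulls down with 2.4 N at home, 7.5 N fully out. The round-tipped pin drops in by itself within about 4 mm of a notch's middle and has 1 mm of play in it
- knob_grip (a point): centre of the black round index knob, 25 mm in diameter, 22 mm high, axis upright, on the carriage's front bracket. At the start its centre is 56 mm above the worktop, 25 mm above the bracket, with only a slim housing (20 mm diameter) between. It pulls straight up and takes the carriage along when moved sideways
- iron_block_center (a point): centre of the bare grey iron block, a plain cuboid 22 x 30 x 24 mm, loose in one end nest of the carriage (either end); round black mounted specimens lie in the other two nests. Nests are 34 mm square, 6 mm deep, 44 mm apart along y, floor 38 mm above the worktop
- view_axis (a point): point on the vertical viewing axis in the middle of the slide (frame x = 0, y = 0, 50 mm above the worktop), where the centre of the lowered magnifier's lens comes to lie above
- flap (a joint): angle of the magnifier flap in rad: 0 lying level on its rubber stops, 1.57 upright, 1.95 leaning back on its rear stop (start). It weighs about 0.2 kg and its hinge hardly brakes it: let go beyond the last few mm it falls and slams
- flap_handle (a point): centre of the flap's black T-handle: a bar 16 mm in diameter, 40 mm long, parallel to the hinge axis (frame y), on a thin stem that joins the flap plate 34 mm away. Pinched by its two end faces, the flap pivots between the fingers. 126 mm from the hinge axis; 213 mm above the worktop at the start, 96 mm when the flap is down
- flap_hinge (a point): middle of the flap's hinge axis, which runs along the frame's y; at frame x = +60 mm, 96 mm above the worktop
- lens_can: bystander: round screw canister 38 mm in diameter, 54 mm high, left of the slide; origin at the centre of its underside
- dropper_bottle: bystander: small dropper bottle 33 mm in diameter, 102 mm high, right of the slide; origin at the centre of its underside
- slide_box: bystander: small flat-lidded box 30 x 82 x 36 mm, right of the slide nearer the robot; origin at the centre of its underside
Not all that is in view belongs to the job. What is shaped like the part that bears iron_block_center but orange or turquoise is not meant.

How it is judged:
By the outcome, as a careful person would: the job done as asked, in the order asked, and still so for the second after the job is handed in, with the robot touching nothing.
It also fails if it takes over 51 s, if anything falls off the work surface, if the arm or the gripper's body presses on something with over 40 N, if the wrist force passes 120 N, or if a joint passes its speed limit or range.

ROBOT

A 7-joint arm with a two-finger parallel gripper is mounted at the origin on a cart in front of the work surface, level with it; the furniture and walls round the work are solid. World frame = base frame: x ahead of the robot, y to its left, z up, the work surface at z = 0. Lengths are in m, angles in rad, forces in N, time in s.
With the tool pointing down it reaches from about 0.425 to 0.925 m from the base axis. Payload 6.8 kg.
Tool frame: the origin (TCP) lies at the very end of the fingers, on their centre line; the grasp point (between the pads) lies 19 mm behind it (bot.grasp_offset is the distance from the TCP to the grasp point, in m); z points along the fingers, y is the direction in which the jaws open and shut (so a half turn about z gives the same grasp; the last joint's range is limited). The gripper opens to 85 mm and grips with 20 to 120 N. Pads are 22 mm wide; open, the fingers measure 114 mm over their backs; the gripper's body (76 mm by 85 mm) begins 54 mm behind the grasp point. The pads swing forward as they close: fully open they stand 13 mm farther back than shut.
Start: joints at [-1.335, 0.477, 0.022, 1.555, -0.011, 1.109, -0.083], TCP at [0.228, 0.636, 0.231] pointing down, gripper open.
Joint ranges: [-2.96, 2.96], [-0.34, 2.1], [-1.41, 1.46], [0.24, 2.44], [-1.37, 4.51], [0.17, 1.92], [-2.96, 2.96]. Speed limits (rad/s): [2.39, 2.39, 3.14, 3.14, 3.14, 3.14, 3.14].

INTERFACE

Orientations are given as a unit quaternion [w, x, y, z].
In Python, from station import monitor, cams, bot, finder gives the robot as it stands.
- The arm moves only by the tool jog_arm, never from a script. Its argument "plan" is a list of rows, each an object of numbers: "x", "y", "z": the shift along the tool's x, y, z as a fraction of full scale; "wx", "wy", "wz": the turn, a rotation vector about the tool's x, y, z as a fraction of full scale. A call has 1 to 12 rows; each row is the pose to reach, as a shift and turn from the pose measured when the call began, along the tool's axes at that moment, turning the shorter way round; what a row does not reach only later rows make up. Full scale, the value 1, is 20 cm for a shift and 180 degrees for a turn. A row lasts 1/12 s, in which the tool goes at most 41.7 mm and 7.16 degrees, less where a joint would pass 70% of its speed; a pose out of reach is approached as far as the arm can. A call with a number of a shift or a turn outside -1 to 1 is refused whole. A call with a gripper value outside its range is refused whole. "hand" is the opening, from -1 (shut) to 1 (fully open), set as the call begins (left out, the last holds). The fingers move at their own pace and stop on an object; "grip_force" is the grip in N (left out, the last holds). Time passes only in rows, so rows that repeat a pose let the fingers close. It gives the time, the measured TCP pose, the force and the opening at its end, in the units of the state.
- monitor.get_obs(): the state, without advancing time (a new reading comes with each control period).
- cams.read_camera(name): name is "scene" or "top"; returns the picture (480x640x3 uint8, red, green, blue); there is no depth.
- cams.get_calibration(name): a dict with "fx", "fy", "cx", "cy" (pixels), "extrinsics" (4x4, takes a point from world to camera coordinates). Camera axes: x right, y down, z forward; pixel columns grow to the right and rows downward; lengths in m; the calibration is good to about 2 mm. A picture is of the moment at which its call begins. get_calibration takes no time and is no camera call.
- bot.hand_in(): hands the job in, once; it reports no verdict.
Trained networks look in the newest picture that a camera, given by its name, has taken for a name from the list of things; names that differ only in an ending like _2 or _b are one class to them, and where a whole thing is asked for, a point or a joint stands for the part that bears it (a point fixed in the world has none). Each returns a list of dicts, best first, with "confidence" (0 to 1); they miss things now and then, are a little off and sometimes report something else, mostly with a low value. They report only what shows in the picture. A call takes as long as a camera call. They do not tell look-alikes from the thing itself.
- finder.find_in(camera, target): "bbox" ([left, top, width, height] in pixels, round what is visible of it).
- finder.place_of(camera, target): "location" ([column, row] in pixels: a listed point, or the origin of a listed thing).
The state is a dict: "t": time; "q": joint angles; "joint_vel": joint speeds; "joint_torque": joint torques, N m; "eef_pos": TCP position; "tool_rot": TCP orientation; "contact_force": force on the tool from outside, world axes, zero at the start; "torque": the same for the moment, N m; "gripper_width": opening from 0.0 (shut) to 1.0 (fully open).
Only numpy, scipy, OpenCV 4.12 (cv2) and the standard library are available. Lean on these libraries where they do the work, as an engineer would, in place of code of your own. Each camera call takes 0.05 s, during which the arm holds its last target. There are 200 camera calls.

## Working session

There is one attempt and no reset: what is moved stays moved. The work goes in short steps, Python scripts to look and compute and a tool call to move; the robot and the scene stay as the last step left them, time stands still between calls to the robot, and variables do not carry over. Pictures are saved under pics/ and viewed, about 8 in all and at most 12, crops included, and the job is handed in when it is done.

Besides the shell and the picture viewer there is one more tool, called after "Emit:" as name(argument=value, ...), one argument or row to a line, values as JSON. jog_arm: Moves the arm, as the interface text tells. Shift numbers are shares of 20 cm and turn numbers shares of 180 degrees, none past 1 either way. Its arguments: {"type":"object","properties":{"plan":{"type":"array","items":{"type":"object","properties":{"x":{"type":"number","minimum":-1,"maximum":1},"y":{"type":"number","minimum":-1,"maximum":1},"z":{"type":"number","minimum":-1,"maximum":1},"wx":{"type":"number","minimum":-1,"maximum":1},"wy":{"type":"number","minimum":-1,"maximum":1},"wz":{"type":"number","minimum":-1,"maximum":1}}}},"hand":{"type":"number"},"grip_force":{"type":"number"}},"required":["plan"]}

```bash
ls; mkdir -p pics
cat > h.py <<'E'
import numpy as np, cv2
from station import monitor, cams, bot, finder
def shot(n,f):
    im=cams.read_camera(n); cv2.imwrite(f,im[:,:,::-1]); return im
def ray(cam,px):
    c=cams.get_calibration(cam); E=np.array(c["extrinsics"])
    d=np.array([(px[0]-c["cx"])/c["fx"],(px[1]-c["cy"])/c["fy"],1.])
    R=E[:3,:3]; return -R.T@E[:3,3], R.T@d
def atz(cam,px,z):
    o,d=ray(cam,px); return o+d*(z-o[2])/d[2]
def proj(cam,p):
    c=cams.get_calibration(cam); E=np.array(c["extrinsics"]); q=E[:3,:3]@np.array(p)+E[:3,3]
    return np.array([q[0]/q[2]*c["fx"]+c["cx"],q[1]/q[2]*c["fy"]+c["cy"]])
E
python3 - <<'E'
from h import *
np.set_printoptions(precision=4,suppress=True)
a=shot("scene","pics/s1.png"); b=shot("top","pics/t1.png")
for cam in("top","scene"):
    print(cam, ray(cam,(320,240)))
    for t,z in(("slide_frame",0),("knob_grip",.056),("iron_block_center",.05),("flap_handle",.213),("flap_hinge",.096),("view_axis",.05),("lens_can",0),("dropper_bottle",0),("slide_box",0)):
        for r in finder.place_of(cam,t)[:3]: print(cam,t,r["confidence"],r["location"],atz(cam,r["location"],z))
o=monitor.get_obs();print(o["t"],o["eef_pos"],o["tool_rot"],o["gripper_width"])
E
```

```text
pics
top (array([ 0.4165, -0.0961,  1.0164]), array([ 0.1239, -0.0178, -0.9922]))
top slide_frame 0.58 [295.9, 252.2] [ 0.5165 -0.0632  0.    ]
top knob_grip 0.58 [296.0, 283.9] [ 0.4472 -0.0664  0.056 ]
top iron_block_center 0.7 [274.7, 246.7] [ 0.5222 -0.0215  0.05  ]
top iron_block_center 0.51 [278.5, 190.1] [ 0.6398 -0.0266  0.05  ]
top iron_block_center 0.44 [240.6, 188.7] [0.6416 0.0516 0.05  ]
top flap_handle 0.63 [295.3, 181.8] [ 0.6172 -0.0669  0.213 ]
top flap_hinge 0.76 [293.5, 221.4] [ 0.5673 -0.0605  0.096 ]
top view_axis 0.74 [292.9, 248.7] [ 0.5186 -0.0586  0.05  ]
top lens_can 0.83 [208.7, 287.8] [0.4384 0.1195 0.    ]
top dropper_bottle 0.74 [389.4, 252.7] [ 0.5182 -0.2634  0.    ]
top slide_box 0.57 [386.0, 290.3] [ 0.438  -0.2556  0.    ]
scene (array([0.0156, 0.4839, 0.5773]), array([ 0.5573, -0.6467, -0.5209]))
scene slide_frame 0.88 [308.0, 296.0] [ 0.5187 -0.0631  0.    ]
scene slide_frame 0.34 [284.0, 242.0] [ 0.69  -0.175  0.   ]
scene knob_grip 0.48 [336.0, 289.5] [ 0.4445 -0.055   0.056 ]
scene iron_block_center 0.84 [290.8, 289.0] [ 0.5118 -0.0112  0.05  ]
scene iron_block_center 0.52 [213.8, 289.9] [0.615  0.0782 0.05  ]
scene iron_block_center 0.48 [243.9, 272.5] [0.6138 0.0078 0.05  ]
scene flap_handle 0.94 [263.5, 180.7] [ 0.6142 -0.0587  0.213 ]
scene flap_hinge 0.55 [285.9, 243.7] [ 0.5709 -0.0633  0.096 ]
scene view_axis 0.78 [310.2, 274.2] [ 0.5152 -0.067   0.05  ]
scene view_axis 0.65 [310.4, 296.5] [ 0.471  -0.0173  0.05  ]
scene lens_can 0.88 [269.6, 369.6] [0.4406 0.1158 0.    ]
scene dropper_bottle 0.86 [365.7, 252.9] [ 0.5229 -0.2548  0.    ]
scene dropper_bottle 0.75 [285.7, 241.7] [ 0.6879 -0.1784  0.    ]
scene slide_box 0.58 [400.9, 263.9] [ 0.4421 -0.2671  0.    ]
1.0 [0.2275 0.6355 0.2313] [0.     0.1711 0.9853 0.    ] 1.0011361654496416
```

Run:
```python
import cv2,numpy as np
a=cv2.imread("pics/s1.png")[120:420,160:460];b=cv2.imread("pics/t1.png")[140:340,180:430]
a=cv2.resize(a,(400*1,400),interpolation=3);b=cv2.resize(b,(400,320),interpolation=3)
a=cv2.imread("pics/s1.png")[130:410,180:430];b=cv2.imread("pics/t1.png")[140:330,190:420]
cv2.imwrite("pics/a.png",cv2.resize(a,None,fx=2.1,fy=2.1,interpolation=2));cv2.imwrite("pics/b.png",cv2.resize(b,None,fx=3,fy=3,interpolation=2))
```

```text
(no output)
```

View pics/a.png

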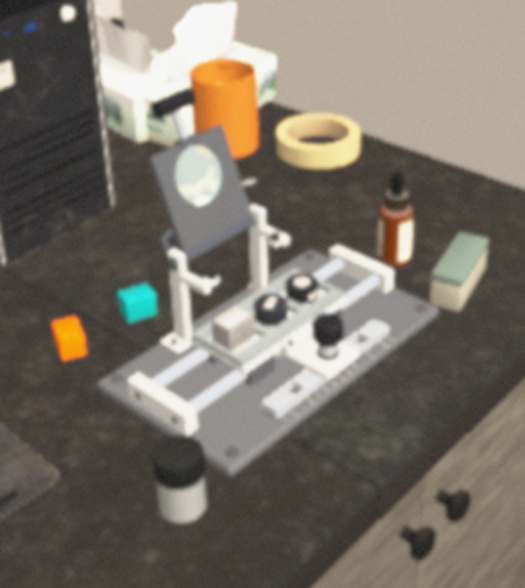

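View pics/b.png

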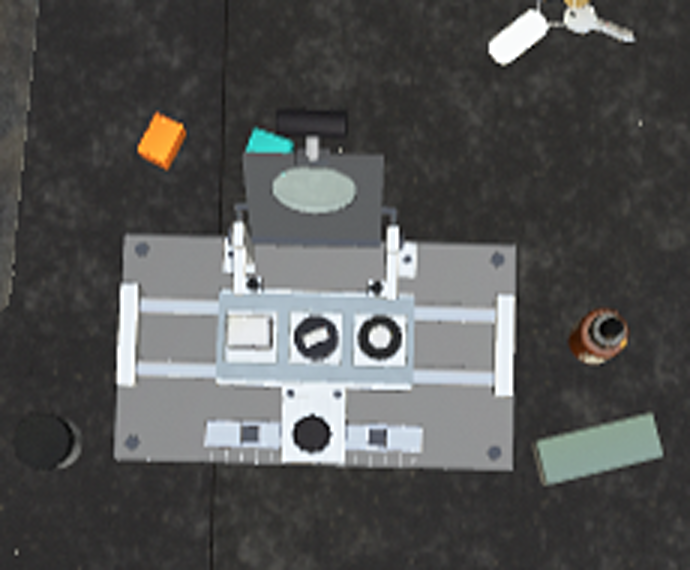

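The scene shot shows the block in the left (+y) nest, crop (234,327) px. The top crop shows it at (250,333), the knob at (312,434), the handle at (312,123) and the turquoise and orange decoys off the slide. So the carriage has to go one notch to -y. Next I'll refine the frame pose from the plate corners.

```bash
cat >> h.py <<'E'
def to_rows(P,F=None,yaw=0.0):
    """shift/turn shares (tool axes now) for world tcp P, tool down with jaws (tool y) along frame y at yaw (tool x = -frame x)"""
    from scipy.spatial.transform import Rotation as R
    o=monitor.get_obs(); q=o["tool_rot"]; Rn=R.from_quat([q[1],q[2],q[3],q[0]])
    c,s=np.cos(yaw),np.sin(yaw)
    T=R.from_matrix(np.array([[-c,-s,0],[-s,c,0],[0,0,-1.]]).T.T)
    w=(Rn.inv()*T).as_rotvec()/np.pi
    return [np.round(Rn.inv().apply(np.array(p)-o["eef_pos"])/.2,4) for p in P], np.round(w,4)
E
python3 - <<'E'
from h import *
from scipy.optimize import least_squares
np.set_printoptions(precision=4,suppress=True)
top=lambda u,v:(190+u/3,140+v/3)
C=[((80,140),(125,235)),((80,-140),(517,244)),((-80,-140),(512,470)),((-80,140),(115,460))]
obs=[]
for (x,y),p in C: obs.append(("top",(x/1e3,y/1e3,.013),top(*p)));print(atz("top",top(*p),.013))
sc=lambda u,v:(180+u/2.1,130+v/2.1)
for (x,y),p in [((80,140),(100,382)),((-80,140),(232,470)),((-80,-140),(438,308)),((80,-140),(310,250))]: obs.append(("scene",(x/1e3,y/1e3,.013),sc(*p)))
obs+= [("top",(-.066,0,.067),top(312,434)),("scene",(-.066,0,.056),sc(328,330)),("top",(.1067,0,.213),top(312,123)),("scene",(.1067,0,.213),(263.5,180.7)),
 ("top",(0,.044,.062),top(250,331))]
def W(v,p): c,s=np.cos(v[2]),np.sin(v[2]); return np.array([v[0]+c*p[0]-s*p[1],v[1]+s*p[0]+c*p[1],p[2]])
f=lambda v:np.concatenate([proj(c,W(v,p))-np.array(u) for c,p,u in obs])
r=least_squares(f,[.517,-.063,0],loss="soft_l1"); print(r.x); print(f(r.x).reshape(-1,2))
v=r.x
print("knob",W(v,(-.066,0,.056)),atz("top",top(312,434),.067),"handle",W(v,(.1067,0,.213)),atz("top",top(312,123),.217))
k=W(v,(-.066,0,0))[:2]
print(to_rows([(.45,.2,.22),(*k,.14),(*k,.038)],yaw=v[2]))
E
```

```text
[0.5856 0.0741 0.013 ]
[ 0.5832 -0.2039  0.013 ]
[ 0.4238 -0.2005  0.013 ]
[0.4272 0.0755 0.013 ]
[ 0.5088 -0.0628 -0.0108]
[[-0.9416 -2.2134]
 [-0.0844 -1.8881]
 [ 0.7026 -1.6741]
 [-1.1487 -1.54  ]
 [-1.64   -0.5117]
 [ 0.0419 -0.4449]
 [ 1.2322 -1.139 ]
 [-0.1607 -1.6483]
 [-0.3521  1.2597]
 [ 3.1397  0.8422]
 [-0.3803  1.7379]
 [ 1.6549 -1.1559]
 [-0.5689  2.089 ]]
knob [ 0.4428 -0.0621  0.056 ] [ 0.4453 -0.0628  0.067 ] handle [ 0.6155 -0.064   0.213 ] [ 0.6176 -0.0648  0.217 ]
([array([-1.7812, -1.6752,  0.0566]), array([-2.1892, -2.9213,  0.4565]), array([-2.1892, -2.9214,  0.9665])], array([ 0.   ,  0.   , -0.106]))
```

Emit:
jog_arm(
  plan=[
    {"x":-1,"y":-1,"z":0,"wz":-0.106},
    {"x":-1,"y":-1,"z":0,"wz":-0.106},
    {"x":-1,"y":-1,"z":0,"wz":-0.106},
    {"x":-1,"y":-1,"z":0,"wz":-0.106},
    {"x":-1,"y":-1,"z":0,"wz":-0.106},
    {"x":-1,"y":-1,"z":0,"wz":-0.106},
    {"x":-1,"y":-1,"z":0,"wz":-0.106},
  ],
  hand=1,
  grip_force=40,
)

```text
invalid input at $.plan[0]: expected keys x, y, z, wx, wy, wz
```

Run:
```python
from h import *
print(to_rows([(.44,.2,.22),(.4445,-.0625,.16),(.4445,-.0625,.039)],yaw=-.0108))
```

```text
([array([-1.7342, -1.6921,  0.0566]), array([-2.1978, -2.9202,  0.3565]), array([-2.1978, -2.9202,  0.9615])], array([ 0.   ,  0.   , -0.106]))
```

Emit:
jog_arm(
  plan=[
    {"x":-1,"y":-1,"z":0,"wx":0,"wy":0,"wz":-0.106},
    {"x":-1,"y":-1,"z":0,"wx":0,"wy":0,"wz":-0.106},
    {"x":-1,"y":-1,"z":0,"wx":0,"wy":0,"wz":-0.106},
    {"x":-1,"y":-1,"z":0,"wx":0,"wy":0,"wz":-0.106},
    {"x":-1,"y":-1,"z":0,"wx":0,"wy":0,"wz":-0.106},
    {"x":-1,"y":-1,"z":0,"wx":0,"wy":0,"wz":-0.106},
    {"x":-1,"y":-1,"z":0,"wx":0,"wy":0,"wz":-0.106},
    {"x":-1,"y":-1,"z":0,"wx":0,"wy":0,"wz":-0.106},
  ],
  hand=1,
  grip_force=40,
)

```text
t: 1.67
eef_pos: [0.3525, 0.3725, 0.2315]
tool_rot: [0.001, 0.01, 1.0, -0.002]
contact_force: [0.3, -0.9, 0.4]
gripper_width: 1.0
```

Run:
```python
from h import *
print(to_rows([(.44,.2,.22),(.4445,-.0625,.16),(.4445,-.0625,.039)],yaw=-.0108))
```

```text
([array([-0.4555, -0.853 ,  0.0607]), array([-0.5048, -2.1638,  0.3647]), array([-0.5039, -2.162 ,  0.9696])], array([-0.001 ,  0.0005, -0.0032]))
```

Emit:
jog_arm(
  plan=[
    {"x":-0.4,"y":-0.5,"z":0.06,"wx":-0.001,"wy":0,"wz":-0.003},
    {"x":-0.45,"y":-1,"z":0.15,"wx":-0.001,"wy":0,"wz":-0.003},
    {"x":-0.45,"y":-1,"z":0.15,"wx":-0.001,"wy":0,"wz":-0.003},
    {"x":-0.45,"y":-1,"z":0.15,"wx":-0.001,"wy":0,"wz":-0.003},
    {"x":-0.45,"y":-1,"z":0.15,"wx":-0.001,"wy":0,"wz":-0.003},
    {"x":-0.45,"y":-1,"z":0.15,"wx":-0.001,"wy":0,"wz":-0.003},
  ],
)

```text
t: 2.17
eef_pos: [0.4393, 0.1659, 0.202]
tool_rot: [0.001, 0.008, 1.0, -0.001]
contact_force: [-0.3, -0.0, 0.5]
gripper_width: 1.001
```

Run:
```python
from h import *
print(to_rows([(.4445,-.0625,.16),(.4445,-.0625,.039)],yaw=-.0108))
```

```text
([array([-0.044 , -1.1411,  0.2113]), array([-0.0429, -1.1403,  0.8163])], array([-0.0004,  0.0005, -0.0017]))
```

Emit:
jog_arm(
  plan=[
    {"x":-0.044,"y":-1,"z":0.2,"wx":0,"wy":0,"wz":-0.002},
    {"x":-0.044,"y":-1,"z":0.2,"wx":0,"wy":0,"wz":-0.002},
    {"x":-0.044,"y":-1,"z":0.2,"wx":0,"wy":0,"wz":-0.002},
    {"x":-0.044,"y":-1,"z":0.2,"wx":0,"wy":0,"wz":-0.002},
    {"x":-0.044,"y":-1,"z":0.2,"wx":0,"wy":0,"wz":-0.002},
    {"x":-0.044,"y":-1,"z":0.2,"wx":0,"wy":0,"wz":-0.002},
  ],
)

```text
t: 2.67
eef_pos: [0.4438, -0.0419, 0.1615]
tool_rot: [0.0, 0.01, 1.0, -0.002]
contact_force: [-0.7, 1.0, -1.8]
gripper_width: 1.005
```

Run:
```python
from h import *
print(to_rows([(.4445,-.0625,.1),(.4445,-.0625,.039)],yaw=-.0108))
a=shot("scene","pics/s2.png")
cv2.imwrite("pics/c.png",cv2.resize(a[100:400,200:500,::-1],None,fx=2,fy=2))
print(finder.place_of("scene","knob_grip"), proj("scene",(.4445,-.0625,.056)))
```

```text
([array([-0.0055, -0.1014,  0.308 ]), array([-0.0053, -0.1002,  0.6129])], array([-0.0013,  0.0002, -0.0029]))
[{'location': [336.0, 286.8], 'confidence': 0.5}] [338.70189845 287.5134429 ]
```

View pics/c.png

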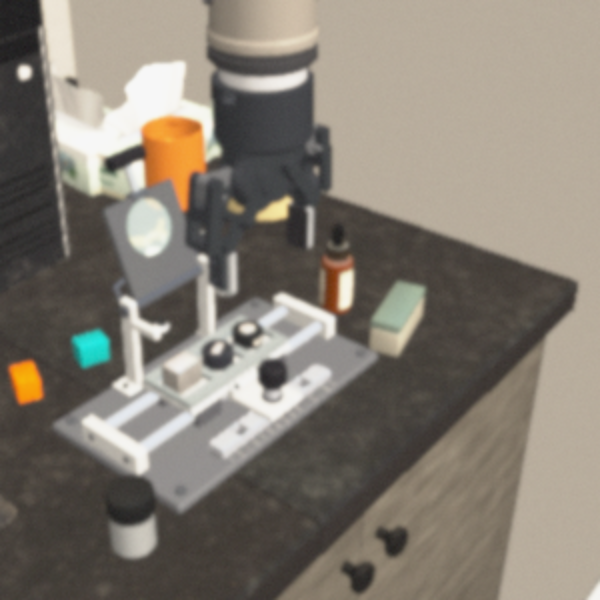

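The gripper is above the slide, with the knob at full-image (336,287), within 3 px of my estimate. I'll descend around it and close.

Emit:
jog_arm(
  plan=[
    {"x":-0.005,"y":-0.1,"z":0.15,"wx":-0.001,"wy":0,"wz":-0.003},
    {"x":-0.005,"y":-0.1,"z":0.3,"wx":-0.001,"wy":0,"wz":-0.003},
    {"x":-0.005,"y":-0.1,"z":0.45,"wx":-0.001,"wy":0,"wz":-0.003},
    {"x":-0.005,"y":-0.1,"z":0.54,"wx":-0.001,"wy":0,"wz":-0.003},
    {"x":-0.005,"y":-0.1,"z":0.58,"wx":-0.001,"wy":0,"wz":-0.003},
    {"x":-0.005,"y":-0.1,"z":0.605,"wx":-0.001,"wy":0,"wz":-0.003},
    {"x":-0.005,"y":-0.1,"z":0.605,"wx":-0.001,"wy":0,"wz":-0.003},
    {"x":-0.005,"y":-0.1,"z":0.605,"wx":-0.001,"wy":0,"wz":-0.003},
  ],
)

```text
t: 3.43
eef_pos: [0.4467, -0.0554, 0.042]
tool_rot: [0.001, 0.002, 1.0, 0.001]
contact_force: [0.1, -0.2, -0.2]
gripper_width: 1.002
```

Run:
```python
from h import *
print(to_rows([(.4445,-.0625,.039)],yaw=-.0108))
a=shot("top","pics/t2.png"); b=shot("scene","pics/s3.png")
print(finder.place_of("top","knob_grip"))
A=cv2.resize(a[200:340,230:360,::-1],None,fx=3,fy=3);B=cv2.resize(b[220:360,270:400,::-1],None,fx=3,fy=3)
cv2.imwrite("pics/d.png",np.hstack([A,B]))
```

```text
([array([ 0.0108, -0.0356,  0.0148])], array([0.0006, 0.0009, 0.0023]))
[]
```

View pics/d.png

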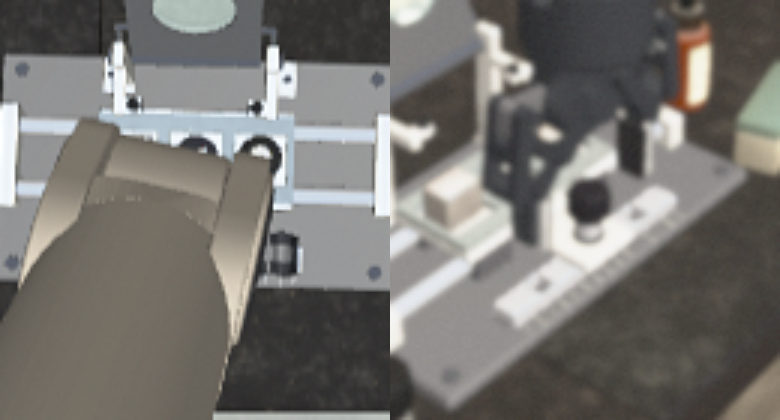

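Run:
```python
from h import *
o=monitor.get_obs();print(o["t"],o["eef_pos"],o["tool_rot"],o["joint_vel"])
print([proj("scene",(o["eef_pos"][0],o["eef_pos"][1]+d,.055)) for d in(-.05,0,.05)])
print(to_rows([(.4445,-.0625,.039)],yaw=-.0108))
```

```text
3.5833 [ 0.4467299  -0.05581622  0.04225264] [1.87354236e-03 2.22771495e-03 9.99995310e-01 9.52341253e-04] [ 0.00377778  0.00096047  0.00181437  0.00349002 -0.00171768 -0.00330252
  0.00224305]
[array([352.6497691 , 276.39396573]), array([335.30928969, 289.25520378]), array([316.62755851, 303.11123314])]
([array([ 0.0111, -0.0335,  0.0162])], array([0.0006, 0.0012, 0.002 ]))
```

Emit:
jog_arm(
  plan=[
    {"x":0.008,"y":-0.035,"z":0.015,"wx":0,"wy":0.001,"wz":0.002},
    {"x":0.008,"y":-0.035,"z":0.015,"wx":0,"wy":0.001,"wz":0.002},
    {"x":0.008,"y":-0.035,"z":0.015,"wx":0,"wy":0.001,"wz":0.002},
  ],
)

```text
t: 3.83
eef_pos: [0.4451, -0.0634, 0.0395]
tool_rot: [0.0, 0.006, 1.0, 0.001]
contact_force: [-0.1, -1.1, -0.0]
gripper_width: 0.998
```

Emit:
jog_arm(
  plan=[
    {"x":0,"y":0,"z":0,"wx":0,"wy":0,"wz":0},
    {"x":0,"y":0,"z":0,"wx":0,"wy":0,"wz":0},
    {"x":0,"y":0,"z":0,"wx":0,"wy":0,"wz":0},
    {"x":0,"y":0,"z":0,"wx":0,"wy":0,"wz":0},
    {"x":0,"y":0,"z":0,"wx":0,"wy":0,"wz":0},
    {"x":0,"y":0,"z":0,"wx":0,"wy":0,"wz":0},
    {"x":0,"y":0,"z":0,"wx":0,"wy":0,"wz":0},
  ],
  hand=-1,
  grip_force=40,
)

```text
t: 4.42
eef_pos: [0.4452, -0.0622, 0.0397]
tool_rot: [0.0, 0.005, 1.0, 0.002]
contact_force: [-1.2, 4.4, 5.3]
gripper_width: 0.278
```

Emit:
jog_arm(
  plan=[
    {"x":0,"y":0,"z":0,"wx":0,"wy":0,"wz":0},
    {"x":0,"y":0,"z":-0.015,"wx":0,"wy":0,"wz":0},
    {"x":0,"y":0,"z":-0.03,"wx":0,"wy":0,"wz":0},
    {"x":0,"y":0,"z":-0.045,"wx":0,"wy":0,"wz":0},
    {"x":0,"y":0,"z":-0.057,"wx":0,"wy":0,"wz":0},
    {"x":0,"y":0,"z":-0.057,"wx":0,"wy":0,"wz":0},
    {"x":0,"y":0,"z":-0.057,"wx":0,"wy":0,"wz":0},
  ],
)

```text
t: 5.0
eef_pos: [0.4452, -0.0621, 0.0511]
tool_rot: [0.0, 0.005, 1.0, 0.002]
contact_force: [2.5, 1.3, -7.0]
gripper_width: 0.27
```

Emit:
jog_arm(
  plan=[
    {"x":0,"y":-0.03,"z":0,"wx":0,"wy":0,"wz":0},
    {"x":0,"y":-0.06,"z":0,"wx":0,"wy":0,"wz":0},
    {"x":0,"y":-0.1,"z":0,"wx":0,"wy":0,"wz":0},
    {"x":0,"y":-0.14,"z":0,"wx":0,"wy":0,"wz":0},
    {"x":0,"y":-0.18,"z":0,"wx":0,"wy":0,"wz":0},
    {"x":0,"y":-0.21,"z":0,"wx":0,"wy":0,"wz":0},
    {"x":0,"y":-0.22,"z":0,"wx":0,"wy":0,"wz":0},
    {"x":0,"y":-0.22,"z":0,"wx":0,"wy":0,"wz":0},
    {"x":0,"y":-0.22,"z":0,"wx":0,"wy":0,"wz":0},
    {"x":0,"y":-0.22,"z":0,"wx":0,"wy":0,"wz":0},
  ],
)

```text
t: 5.83
eef_pos: [0.4445, -0.1065, 0.0509]
tool_rot: [0.0, 0.005, 1.0, 0.001]
contact_force: [1.9, -1.0, -7.0]
gripper_width: 0.272
```

Emit:
jog_arm(
  plan=[
    {"x":0,"y":0.001,"z":0.02,"wx":0,"wy":0,"wz":0},
    {"x":0,"y":0.001,"z":0.04,"wx":0,"wy":0,"wz":0},
    {"x":0,"y":0.001,"z":0.055,"wx":0,"wy":0,"wz":0},
    {"x":0,"y":0.001,"z":0.055,"wx":0,"wy":0,"wz":0},
    {"x":0,"y":0.001,"z":0.055,"wx":0,"wy":0,"wz":0},
  ],
)

```text
t: 6.25
eef_pos: [0.4445, -0.1059, 0.0399]
tool_rot: [0.0, 0.005, 1.0, 0.002]
contact_force: [1.0, -0.0, -1.5]
gripper_width: 0.27
```

Emit:
jog_arm(
  plan=[
    {"x":0,"y":0,"z":0,"wx":0,"wy":0,"wz":0},
    {"x":0,"y":0,"z":0,"wx":0,"wy":0,"wz":0},
    {"x":0,"y":0,"z":0,"wx":0,"wy":0,"wz":0},
    {"x":0,"y":0,"z":0,"wx":0,"wy":0,"wz":0},
    {"x":0,"y":0,"z":-0.1,"wx":0,"wy":0,"wz":0},
    {"x":0,"y":0,"z":-0.3,"wx":0,"wy":0,"wz":0},
    {"x":0,"y":0,"z":-0.5,"wx":0,"wy":0,"wz":0},
    {"x":0,"y":0,"z":-0.7,"wx":0,"wy":0,"wz":0},
    {"x":0,"y":0,"z":-0.9,"wx":0,"wy":0,"wz":0},
    {"x":0,"y":0,"z":-1,"wx":0,"wy":0,"wz":0},
    {"x":0,"y":0,"z":-1,"wx":0,"wy":0,"wz":0},
    {"x":0,"y":0,"z":-1,"wx":0,"wy":0,"wz":0},
  ],
  hand=0.3,
)

```text
t: 7.25
eef_pos: [0.4451, -0.1064, 0.2409]
tool_rot: [0.002, 0.005, 1.0, 0.002]
contact_force: [-0.6, 0.5, -0.6]
gripper_width: 0.65
```

Run:
```python
from h import *
np.set_printoptions(precision=4,suppress=True)
a=shot("top","pics/t3.png"); b=shot("scene","pics/s4.png")
v=(.511,-.0631,-.0108)
for cam in("top","scene"):
    for t,z in(("knob_grip",.056),("iron_block_center",.05),("flap_handle",.213),("flap_hinge",.096)):
        for r in finder.place_of(cam,t)[:2]: print(cam,t,r["confidence"],r["location"],atz(cam,r["location"],z))
A=cv2.resize(a[160:330,210:380,::-1],None,fx=2.35,fy=2.35);B=cv2.resize(b[150:350,200:400,::-1],None,fx=2,fy=2)
cv2.imwrite("pics/e.png",np.hstack([A[:399],B[:399]]))
h=np.array([.511,-.0631])+.1067*np.array([1,-.0108])
print(h,to_rows([(*h,.27),(*h,.194)],yaw=-.0108))
```

```text
top knob_grip 0.4 [385.8, 289.8] [ 0.4378 -0.2464  0.056 ]
top iron_block_center 0.53 [278.5, 191.2] [ 0.6375 -0.0266  0.05  ]
top iron_block_center 0.51 [242.2, 188.3] [0.6425 0.0483 0.05  ]
top flap_handle 0.71 [295.7, 179.6] [ 0.6211 -0.0675  0.213 ]
top flap_hinge 0.72 [296.0, 220.1] [ 0.5699 -0.0654  0.096 ]
top flap_hinge 0.24 [295.0, 182.4] [ 0.6452 -0.062   0.096 ]
scene iron_block_center 0.72 [210.9, 290.7] [0.6171 0.083  0.05  ]
scene iron_block_center 0.71 [243.9, 274.1] [0.61   0.0113 0.05  ]
scene flap_handle 0.94 [260.9, 178.0] [ 0.6263 -0.0638  0.213 ]
scene flap_hinge 0.74 [284.0, 240.2] [ 0.5823 -0.0701  0.096 ]
[ 0.6177 -0.0643] ([array([-0.8649,  0.2213, -0.1529]), array([-0.8652,  0.2202,  0.2271])], array([ 0.001 , -0.0002,  0.    ]))
```

View pics/e.png

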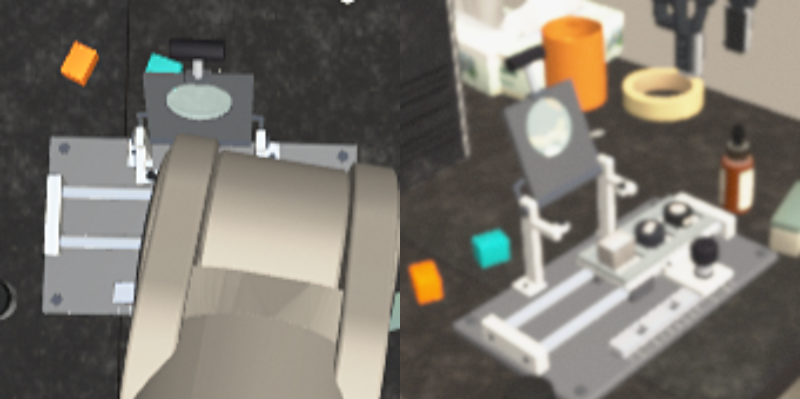

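The block now sits mid-slide, at scene px (308,274) against the axis at (310,274), and the knob is down on its housing. On to the flap handle.

Emit:
jog_arm(
  plan=[
    {"x":-0.1,"y":0.03,"z":-0.1,"wx":0.001,"wy":0,"wz":0},
    {"x":-0.3,"y":0.08,"z":-0.16,"wx":0.001,"wy":0,"wz":0},
    {"x":-0.5,"y":0.15,"z":-0.16,"wx":0.001,"wy":0,"wz":0},
    {"x":-0.7,"y":0.2,"z":-0.16,"wx":0.001,"wy":0,"wz":0},
    {"x":-0.87,"y":0.22,"z":-0.16,"wx":0.001,"wy":0,"wz":0},
    {"x":-0.87,"y":0.22,"z":-0.16,"wx":0.001,"wy":0,"wz":0},
    {"x":-0.87,"y":0.22,"z":-0.16,"wx":0.001,"wy":0,"wz":0},
    {"x":-0.87,"y":0.22,"z":-0.16,"wx":0.001,"wy":0,"wz":0},
  ],
  hand=0.6,
)

```text
t: 8.42
eef_pos: [0.6181, -0.0649, 0.2707]
tool_rot: [-0.001, 0.006, 1.0, -0.0]
contact_force: [-0.1, -0.6, 0.1]
gripper_width: 0.8
```

Run:
```python
from h import *
np.set_printoptions(precision=4,suppress=True)
b=shot("scene","pics/s5.png");a=shot("top","pics/t4.png")
for t,z in(("knob_grip",.056),("iron_block_center",.05),("flap_handle",.213)):
    for r in finder.place_of("scene",t)[:3]: print(t,r["confidence"],r["location"],atz("scene",r["location"],z))
print(proj("scene",(.4445,-.1065,.056)),proj("scene",(.4445,-.1065,.065)))
print(to_rows([(.6185,-.0645,.195)],yaw=-.0108))
A=cv2.resize(a[160:330,210:380,::-1],None,fx=2.35,fy=2.35);B=cv2.resize(b[100:300,200:400,::-1],None,fx=2,fy=2)
cv2.imwrite("pics/f.png",np.hstack([A[:399],B[:399]]))
```

```text
knob_grip 0.7 [350.0, 276.0] [ 0.4503 -0.1026  0.056 ]
iron_block_center 0.69 [309.2, 276.2] [ 0.5124 -0.0611  0.05  ]
iron_block_center 0.53 [242.8, 274.0] [0.6118 0.0124 0.05  ]
iron_block_center 0.52 [212.3, 292.2] [0.6118 0.0842 0.05  ]
flap_handle 0.8 [260.3, 178.0] [ 0.6271 -0.0632  0.213 ]
[353.8772 276.2336] [354.0054 272.1544]
([array([-0.0024,  0.0022,  0.3849])], array([ 0.0001, -0.    , -0.0002]))
```

View pics/f.png

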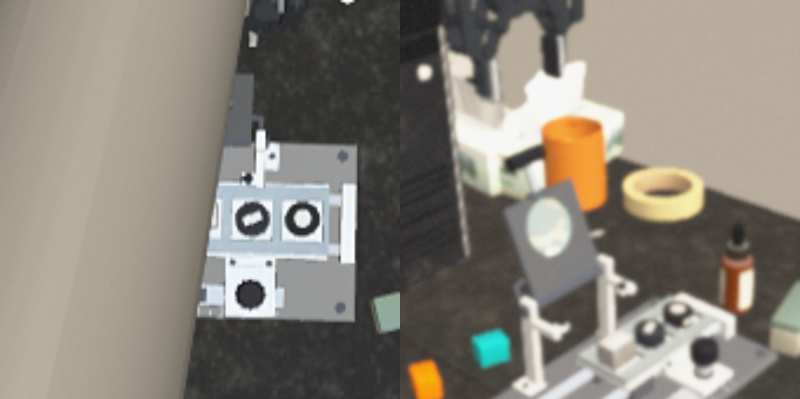

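Emit:
jog_arm(
  plan=[
    {"x":-0.004,"y":0.002,"z":0.1,"wx":0,"wy":0,"wz":0},
    {"x":-0.004,"y":0.002,"z":0.2,"wx":0,"wy":0,"wz":0},
    {"x":-0.004,"y":0.002,"z":0.3,"wx":0,"wy":0,"wz":0},
    {"x":-0.004,"y":0.002,"z":0.36,"wx":0,"wy":0,"wz":0},
    {"x":-0.004,"y":0.002,"z":0.385,"wx":0,"wy":0,"wz":0},
    {"x":-0.004,"y":0.002,"z":0.385,"wx":0,"wy":0,"wz":0},
    {"x":-0.004,"y":0.002,"z":0.385,"wx":0,"wy":0,"wz":0},
    {"x":-0.004,"y":0.002,"z":0.385,"wx":0,"wy":0,"wz":0},
  ],
)

```text
t: 9.33
eef_pos: [0.6196, -0.0647, 0.1963]
tool_rot: [0.001, 0.006, 1.0, 0.0]
contact_force: [0.4, -0.1, -0.1]
gripper_width: 0.803
```

Run:
```python
from h import *
b=shot("scene","pics/s6.png")
print(to_rows([(.6185,-.0645,.195)],yaw=-.0108))
cv2.imwrite("pics/g.png",cv2.resize(b[110:260,190:340,::-1],None,fx=3,fy=3))
```

```text
([array([0.0056, 0.0008, 0.0063])], array([ 0.0001,  0.0007, -0.0003]))
```

View pics/g.png

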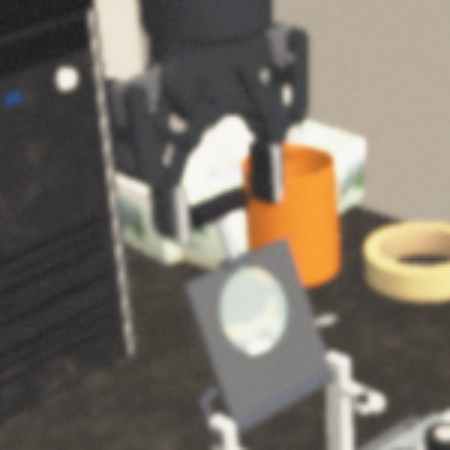

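The handle bar, crop (217,207), lies between both fingertips. Closing.

Emit:
jog_arm(
  plan=[
    {"x":0.003,"y":0,"z":0.008,"wx":0,"wy":0,"wz":0},
    {"x":0.003,"y":0,"z":0.008,"wx":0,"wy":0,"wz":0},
    {"x":0.003,"y":0,"z":0.008,"wx":0,"wy":0,"wz":0},
    {"x":0.003,"y":0,"z":0.008,"wx":0,"wy":0,"wz":0},
    {"x":0.003,"y":0,"z":0.008,"wx":0,"wy":0,"wz":0},
    {"x":0.003,"y":0,"z":0.008,"wx":0,"wy":0,"wz":0},
  ],
  hand=-1,
  grip_force=30,
)

```text
t: 9.88
eef_pos: [0.6194, -0.0634, 0.1957]
tool_rot: [0.001, 0.005, 1.0, 0.001]
contact_force: [-2.3, 2.5, 5.7]
gripper_width: 0.463
```

```bash
cat >> h.py <<'E'
P0=np.array([.6194,-.0634,.1957])
def arc(ths,yaw=-.0108,down=0):
    P=[]
    for t in ths:
        d=-.126*np.cos(t)-.126*np.sin(.38); P.append(P0+[d*np.cos(yaw),d*np.sin(yaw),.126*(np.sin(t)-np.cos(.38))-down])
    r,w=to_rows(P,yaw=yaw); print(w)
    for t,x in zip(ths,r): print(round(t,3),x)
E
python3 -c "
from h import *
arc(np.arange(1.9,1.3,-.05))"
```

```text
[0.0006 0.0009 0.    ]
1.9 [ 0.03    0.     -0.0113]
1.85 [ 0.06    0.0001 -0.0209]
1.8 [ 0.0904  0.0001 -0.0289]
1.75 [ 1.213e-01  1.000e-04 -3.530e-02]
1.7 [ 1.524e-01  1.000e-04 -4.030e-02]
1.65 [ 1.837e-01  1.000e-04 -4.360e-02]
1.6 [ 2.151e-01  1.000e-04 -4.540e-02]
1.55 [ 2.466e-01  1.000e-04 -4.570e-02]
1.5 [ 2.781e-01  1.000e-04 -4.430e-02]
1.45 [ 3.095e-01  1.000e-04 -4.140e-02]
1.4 [ 3.406e-01  1.000e-04 -3.690e-02]
1.35 [ 3.716e-01  1.000e-04 -3.090e-02]
```

Emit:
jog_arm(
  plan=[
    {"x":0.03,"y":0,"z":-0.011,"wx":0,"wy":0,"wz":0},
    {"x":0.06,"y":0,"z":-0.021,"wx":0,"wy":0,"wz":0},
    {"x":0.09,"y":0,"z":-0.029,"wx":0,"wy":0,"wz":0},
    {"x":0.121,"y":0,"z":-0.035,"wx":0,"wy":0,"wz":0},
    {"x":0.152,"y":0,"z":-0.04,"wx":0,"wy":0,"wz":0},
    {"x":0.184,"y":0,"z":-0.044,"wx":0,"wy":0,"wz":0},
    {"x":0.215,"y":0,"z":-0.045,"wx":0,"wy":0,"wz":0},
    {"x":0.215,"y":0,"z":-0.045,"wx":0,"wy":0,"wz":0},
  ],
)

```text
t: 10.55
eef_pos: [0.5753, -0.0627, 0.2048]
tool_rot: [0.001, 0.005, 1.0, 0.001]
contact_force: [2.7, 0.8, -1.9]
gripper_width: 0.461
```

```bash
python3 -c "
from h import *
o=monitor.get_obs();print(o['eef_pos'],o['contact_force'])
arc(np.arange(1.54,.85,-.06))"
```

```text
[ 0.5752838  -0.06269688  0.20484697] [ 2.73683678  0.76572918 -1.89627863]
[0.0008 0.0009 0.0001]
1.54 [ 0.0325 -0.0011  0.001 ]
1.48 [ 0.0702 -0.0011  0.0032]
1.42 [ 0.1077 -0.0011  0.0076]
1.36 [ 0.1449 -0.0011  0.0143]
1.3 [ 0.1817 -0.0012  0.0232]
1.24 [ 0.2178 -0.0012  0.0343]
1.18 [ 0.2532 -0.0012  0.0476]
1.12 [ 0.2877 -0.0013  0.0629]
1.06 [ 0.3213 -0.0013  0.0803]
1.0 [ 0.3538 -0.0013  0.0997]
0.94 [ 0.385  -0.0014  0.1209]
0.88 [ 0.4149 -0.0014  0.144 ]
```

Low forces; the arc fits. Continuing.

Emit:
jog_arm(
  plan=[
    {"x":0.032,"y":0,"z":0.001,"wx":0,"wy":0,"wz":0},
    {"x":0.07,"y":0,"z":0.003,"wx":0,"wy":0,"wz":0},
    {"x":0.108,"y":0,"z":0.008,"wx":0,"wy":0,"wz":0},
    {"x":0.145,"y":0,"z":0.014,"wx":0,"wy":0,"wz":0},
    {"x":0.182,"y":0,"z":0.023,"wx":0,"wy":0,"wz":0},
    {"x":0.218,"y":0,"z":0.034,"wx":0,"wy":0,"wz":0},
    {"x":0.253,"y":0,"z":0.048,"wx":0,"wy":0,"wz":0},
    {"x":0.288,"y":0,"z":0.063,"wx":0,"wy":0,"wz":0},
    {"x":0.321,"y":0,"z":0.08,"wx":0,"wy":0,"wz":0},
    {"x":0.354,"y":0,"z":0.1,"wx":0,"wy":0,"wz":0},
    {"x":0.385,"y":0,"z":0.121,"wx":0,"wy":0,"wz":0},
    {"x":0.385,"y":0,"z":0.121,"wx":0,"wy":0,"wz":0},
  ],
)

```text
t: 11.55
eef_pos: [0.4959, -0.0616, 0.1793]
tool_rot: [-0.0, 0.005, 1.0, 0.002]
contact_force: [-2.3, 2.4, 4.8]
gripper_width: 0.463
```

```bash
python3 -c "
from h import *
o=monitor.get_obs();print(o['eef_pos'],o['contact_force'])
arc(np.arange(.89,.27,-.055))"
```

```text
[ 0.4959062  -0.0615675   0.17933903] [-2.30397549  2.44571057  4.77907568]
[ 0.001  -0.0001  0.    ]
0.89 [ 0.0127 -0.0025  0.0137]
0.835 [ 0.039  -0.0026  0.0362]
0.78 [ 0.064  -0.0027  0.0602]
0.725 [ 0.0877 -0.0027  0.0855]
0.67 [ 0.1099 -0.0028  0.1121]
0.615 [ 0.1307 -0.0029  0.1398]
0.56 [ 0.1498 -0.003   0.1687]
0.505 [ 0.1674 -0.0031  0.1985]
0.45 [ 0.1833 -0.0032  0.2293]
0.395 [ 0.1975 -0.0033  0.2609]
0.34 [ 0.21   -0.0034  0.2932]
0.285 [ 0.2206 -0.0035  0.3262]
```

Emit:
jog_arm(
  plan=[
    {"x":0.013,"y":-0.002,"z":0.014,"wx":0,"wy":0,"wz":0},
    {"x":0.039,"y":-0.002,"z":0.036,"wx":0,"wy":0,"wz":0},
    {"x":0.064,"y":-0.002,"z":0.06,"wx":0,"wy":0,"wz":0},
    {"x":0.088,"y":-0.002,"z":0.086,"wx":0,"wy":0,"wz":0},
    {"x":0.11,"y":-0.002,"z":0.112,"wx":0,"wy":0,"wz":0},
    {"x":0.131,"y":-0.002,"z":0.14,"wx":0,"wy":0,"wz":0},
    {"x":0.15,"y":-0.002,"z":0.169,"wx":0,"wy":0,"wz":0},
    {"x":0.167,"y":-0.002,"z":0.199,"wx":0,"wy":0,"wz":0},
    {"x":0.183,"y":-0.002,"z":0.229,"wx":0,"wy":0,"wz":0},
    {"x":0.198,"y":-0.002,"z":0.261,"wx":0,"wy":0,"wz":0},
    {"x":0.198,"y":-0.002,"z":0.261,"wx":0,"wy":0,"wz":0},
  ],
)

```text
t: 12.47
eef_pos: [0.4546, -0.061, 0.1259]
tool_rot: [-0.002, 0.005, 1.0, 0.002]
contact_force: [-2.9, 4.7, 2.5]
gripper_width: 0.46
```

```bash
python3 -c "
from h import *
o=monitor.get_obs();print(o['eef_pos'],o['contact_force'])
arc(np.arange(.36,-.001,-.04))"
```

```text
[ 0.45460656 -0.06098438  0.12587924] [-2.917048    4.65357221  2.52123409]
[ 0.001  -0.0012  0.0002]
0.36 [-0.0008 -0.0032  0.014 ]
0.32 [ 0.0075 -0.0033  0.0378]
0.28 [ 0.0149 -0.0034  0.0619]
0.24 [ 0.0213 -0.0034  0.0863]
0.2 [ 0.0267 -0.0035  0.1109]
0.16 [ 0.0311 -0.0036  0.1357]
0.12 [ 0.0345 -0.0037  0.1607]
0.08 [ 0.0369 -0.0038  0.1857]
0.04 [ 0.0384 -0.0038  0.2109]
0.0 [ 0.0388 -0.0039  0.2361]
```

Emit:
jog_arm(
  plan=[
    {"x":0.002,"y":-0.003,"z":0.014,"wx":0,"wy":0,"wz":0},
    {"x":0.008,"y":-0.003,"z":0.038,"wx":0,"wy":0,"wz":0},
    {"x":0.015,"y":-0.003,"z":0.062,"wx":0,"wy":0,"wz":0},
    {"x":0.021,"y":-0.003,"z":0.086,"wx":0,"wy":0,"wz":0},
    {"x":0.027,"y":-0.003,"z":0.111,"wx":0,"wy":0,"wz":0},
    {"x":0.031,"y":-0.003,"z":0.136,"wx":0,"wy":0,"wz":0},
    {"x":0.035,"y":-0.003,"z":0.16,"wx":0,"wy":0,"wz":0},
    {"x":0.037,"y":-0.003,"z":0.18,"wx":0,"wy":0,"wz":0},
    {"x":0.038,"y":-0.003,"z":0.195,"wx":0,"wy":0,"wz":0},
    {"x":0.038,"y":-0.003,"z":0.195,"wx":0,"wy":0,"wz":0},
  ],
)

```text
t: 13.3
eef_pos: [0.4451, -0.0608, 0.086]
tool_rot: [-0.004, 0.005, 1.0, 0.002]
contact_force: [-3.1, 4.9, 2.1]
gripper_width: 0.46
```

```bash
python3 -c "
from h import *
o=monitor.get_obs();print(o['eef_pos'],o['contact_force'])
arc([.06,.04,.02,0])"
```

```text
[ 0.44509958 -0.06084684  0.08604695] [-3.10530938  4.92054836  2.11288679]
[ 0.0012 -0.0025  0.0004]
0.06 [-0.009  -0.0034 -0.0011]
0.04 [-0.0085 -0.0034  0.0115]
0.02 [-0.0082 -0.0035  0.0241]
0 [-0.0082 -0.0035  0.0367]
```

Creep down slowly until the stops carry it, watching the vertical force.

Emit:
jog_arm(
  plan=[
    {"x":0,"y":0,"z":0.006,"wx":0,"wy":0,"wz":0},
    {"x":0,"y":0,"z":0.012,"wx":0,"wy":0,"wz":0},
    {"x":0,"y":0,"z":0.018,"wx":0,"wy":0,"wz":0},
    {"x":0,"y":0,"z":0.024,"wx":0,"wy":0,"wz":0},
    {"x":0,"y":0,"z":0.03,"wx":0,"wy":0,"wz":0},
    {"x":0,"y":0,"z":0.03,"wx":0,"wy":0,"wz":0},
    {"x":0,"y":0,"z":0.03,"wx":0,"wy":0,"wz":0},
  ],
)

```text
t: 13.88
eef_pos: [0.4446, -0.0608, 0.0799]
tool_rot: [-0.004, 0.005, 1.0, 0.002]
contact_force: [-2.5, 4.2, 1.3]
gripper_width: 0.46
```

Emit:
jog_arm(
  plan=[
    {"x":0,"y":0,"z":0.004,"wx":0,"wy":0,"wz":0},
    {"x":0,"y":0,"z":0.008,"wx":0,"wy":0,"wz":0},
    {"x":0,"y":0,"z":0.012,"wx":0,"wy":0,"wz":0},
    {"x":0,"y":0,"z":0.012,"wx":0,"wy":0,"wz":0},
    {"x":0,"y":0,"z":0.012,"wx":0,"wy":0,"wz":0},
  ],
)

```text
t: 14.3
eef_pos: [0.4445, -0.0608, 0.0774]
tool_rot: [-0.004, 0.005, 1.0, 0.002]
contact_force: [-2.7, 3.5, 1.6]
gripper_width: 0.462
```

Emit:
jog_arm(
  plan=[
    {"x":0,"y":0,"z":0.004,"wx":0,"wy":0,"wz":0},
    {"x":0,"y":0,"z":0.008,"wx":0,"wy":0,"wz":0},
    {"x":0,"y":0,"z":0.012,"wx":0,"wy":0,"wz":0},
    {"x":0,"y":0,"z":0.012,"wx":0,"wy":0,"wz":0},
    {"x":0,"y":0,"z":0.012,"wx":0,"wy":0,"wz":0},
  ],
)

```text
t: 14.72
eef_pos: [0.4445, -0.0608, 0.075]
tool_rot: [-0.004, 0.005, 1.0, 0.002]
contact_force: [-3.0, 3.7, 1.3]
gripper_width: 0.457
```

Run:
```python
from h import *
b=shot("scene","pics/s7.png")
print(finder.place_of("scene","flap_handle"),[proj("scene",(.445,-.0625,z)) for z in(.096,.1)])
cv2.imwrite("pics/i.png",cv2.resize(b[180:330,240:400,::-1],None,fx=3.5,fy=3.5,interpolation=2))
```

```text
[{'location': [335.0, 266.3], 'confidence': 0.69}] [array([338.70094015, 268.60256763]), array([338.72378609, 266.67176201])]
```

View pics/i.png

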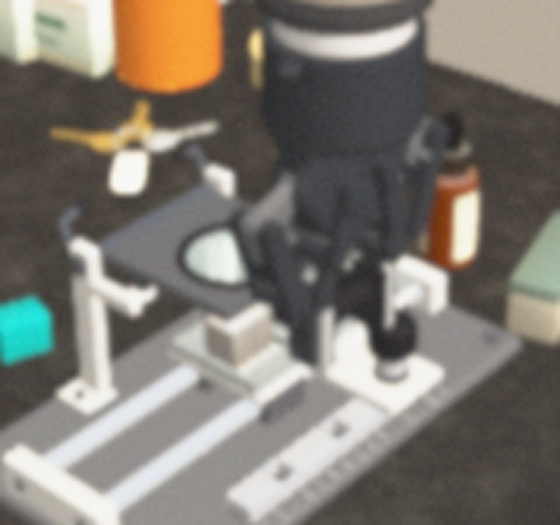

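Emit:
jog_arm(
  plan=[
    {"x":0,"y":0,"z":0.004,"wx":0,"wy":0,"wz":0},
    {"x":0,"y":0,"z":0.008,"wx":0,"wy":0,"wz":0},
    {"x":0,"y":0,"z":0.012,"wx":0,"wy":0,"wz":0},
    {"x":0,"y":0,"z":0.012,"wx":0,"wy":0,"wz":0},
    {"x":0,"y":0,"z":0.012,"wx":0,"wy":0,"wz":0},
  ],
)

```text
t: 15.23
eef_pos: [0.4446, -0.0608, 0.0729]
tool_rot: [-0.004, 0.005, 1.0, 0.002]
contact_force: [-4.1, 3.0, 6.5]
gripper_width: 0.463
```

Run:
```python
from h import *
b=shot("scene","pics/s8.png")
for f in("s7","s8"):
    pass
print(finder.place_of("scene","flap_handle"))
A=cv2.imread("pics/s7.png")[215:290,255:345];B=cv2.imread("pics/s8.png")[215:290,255:345]
cv2.imwrite("pics/j.png",cv2.resize(np.hstack([A,B]),None,fx=4.4,fy=4.4,interpolation=2))
o=monitor.get_obs();print(o["contact_force"],o["torque"])
```

```text
[]
[-4.85613021  3.2451995   6.86218158] [0.7576045  0.55215365 0.0256532 ]
```

View pics/j.png

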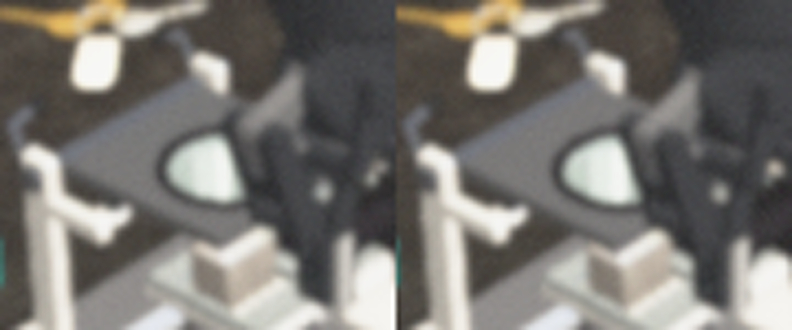

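Emit:
jog_arm(
  plan=[
    {"x":0,"y":0,"z":0.003,"wx":0,"wy":0,"wz":0},
    {"x":0,"y":0,"z":0.006,"wx":0,"wy":0,"wz":0},
    {"x":0,"y":0,"z":0.006,"wx":0,"wy":0,"wz":0},
  ],
)

```text
t: 15.58
eef_pos: [0.4446, -0.0608, 0.0727]
tool_rot: [-0.004, 0.005, 1.0, 0.002]
contact_force: [-7.3, 4.7, 18.6]
gripper_width: 0.459
```

The force climbed to 18.6 N with no travel, so the flap is firmly on its stops. Ease off, open and retreat upward.

Emit:
jog_arm(
  plan=[
    {"x":0,"y":0,"z":-0.001,"wx":0,"wy":0,"wz":0},
    {"x":0,"y":0,"z":-0.001,"wx":0,"wy":0,"wz":0},
  ],
)

```text
t: 15.75
eef_pos: [0.4445, -0.0608, 0.0731]
tool_rot: [-0.004, 0.005, 1.0, 0.002]
contact_force: [-3.3, 3.5, 1.1]
gripper_width: 0.459
```

Emit:
jog_arm(
  plan=[
    {"x":0,"y":0,"z":0,"wx":0,"wy":0,"wz":0},
    {"x":0,"y":0,"z":0,"wx":0,"wy":0,"wz":0},
    {"x":0,"y":0,"z":0,"wx":0,"wy":0,"wz":0},
    {"x":0,"y":0,"z":0,"wx":0,"wy":0,"wz":0},
    {"x":0,"y":0,"z":0,"wx":0,"wy":0,"wz":0},
  ],
  hand=0.4,
)

```text
t: 16.17
eef_pos: [0.4448, -0.0611, 0.0731]
tool_rot: [-0.004, 0.005, 1.0, 0.002]
contact_force: [-0.1, -0.0, -1.0]
gripper_width: 0.697
```

Emit:
jog_arm(
  plan=[
    {"x":0,"y":0,"z":-0.05,"wx":0,"wy":0,"wz":0},
    {"x":0,"y":0,"z":-0.15,"wx":0,"wy":0,"wz":0},
    {"x":0,"y":0,"z":-0.3,"wx":0,"wy":0,"wz":0},
    {"x":0,"y":0,"z":-0.5,"wx":0,"wy":0,"wz":0},
    {"x":0,"y":0,"z":-0.7,"wx":0,"wy":0,"wz":0},
    {"x":0,"y":0,"z":-0.9,"wx":0,"wy":0,"wz":0},
    {"x":0,"y":0,"z":-0.9,"wx":0,"wy":0,"wz":0},
    {"x":0,"y":0,"z":-0.9,"wx":0,"wy":0,"wz":0},
  ],
)

```text
t: 16.83
eef_pos: [0.4478, -0.0621, 0.2561]
tool_rot: [-0.001, 0.005, 1.0, 0.003]
contact_force: [-0.4, -0.3, -0.3]
gripper_width: 0.701
```

Emit:
jog_arm(
  plan=[
    {"x":0,"y":0.2,"z":0,"wx":0,"wy":0,"wz":0},
    {"x":0,"y":0.4,"z":0,"wx":0,"wy":0,"wz":0},
    {"x":0,"y":0.6,"z":0,"wx":0,"wy":0,"wz":0},
    {"x":0,"y":0.8,"z":0,"wx":0,"wy":0,"wz":0},
    {"x":0,"y":1,"z":0,"wx":0,"wy":0,"wz":0},
    {"x":0,"y":1,"z":0,"wx":0,"wy":0,"wz":0},
    {"x":0,"y":1,"z":0,"wx":0,"wy":0,"wz":0},
    {"x":0,"y":1,"z":0,"wx":0,"wy":0,"wz":0},
  ],
)

```text
t: 17.5
eef_pos: [0.4491, 0.1369, 0.2561]
tool_rot: [-0.002, 0.005, 1.0, 0.002]
contact_force: [0.6, -1.1, 0.4]
gripper_width: 0.701
```

Run:
```python
from h import *
np.set_printoptions(precision=4,suppress=True)
a=shot("top","pics/t9.png"); b=shot("scene","pics/s9.png")
for cam in("top","scene"):
    for t,z in(("knob_grip",.056),("flap_handle",.096),("flap_hinge",.096),("lens_can",0),("dropper_bottle",0),("slide_box",0)):
        for r in finder.place_of(cam,t)[:1]: print(cam,t,r["confidence"],r["location"],atz(cam,r["location"],z))
o=monitor.get_obs();print(o["t"],o["eef_pos"])
A=cv2.resize(a[160:330,210:410,::-1],(470,400));B=cv2.resize(b[200:340,240:355,::-1],(328,400),interpolation=2)
cv2.imwrite("pics/k.png",np.hstack([A,B]))
```

```text
top knob_grip 0.54 [315.7, 285.4] [ 0.4447 -0.1059  0.056 ]
top flap_handle 0.76 [294.5, 284.6] [ 0.4446 -0.0648  0.096 ]
top flap_hinge 0.96 [294.1, 218.3] [ 0.5735 -0.0616  0.096 ]
top lens_can 0.8 [209.2, 290.4] [0.4329 0.1183 0.    ]
top dropper_bottle 0.67 [387.5, 253.6] [ 0.5162 -0.2593  0.    ]
top slide_box 0.89 [386.9, 288.3] [ 0.4422 -0.2576  0.    ]
scene knob_grip 0.45 [351.0, 273.4] [ 0.4539 -0.1102  0.056 ]
scene flap_handle 0.73 [336.5, 270.1] [ 0.4451 -0.0566  0.096 ]
scene flap_hinge 0.65 [285.1, 240.9] [ 0.579  -0.0696  0.096 ]
scene lens_can 0.69 [267.4, 366.8] [0.4476 0.1139 0.    ]
scene dropper_bottle 0.62 [368.2, 251.8] [ 0.5213 -0.2618  0.    ]
scene slide_box 0.91 [395.3, 263.7] [ 0.4514 -0.2604  0.    ]
18.2 [0.4499 0.1379 0.2572]
```

View pics/k.png

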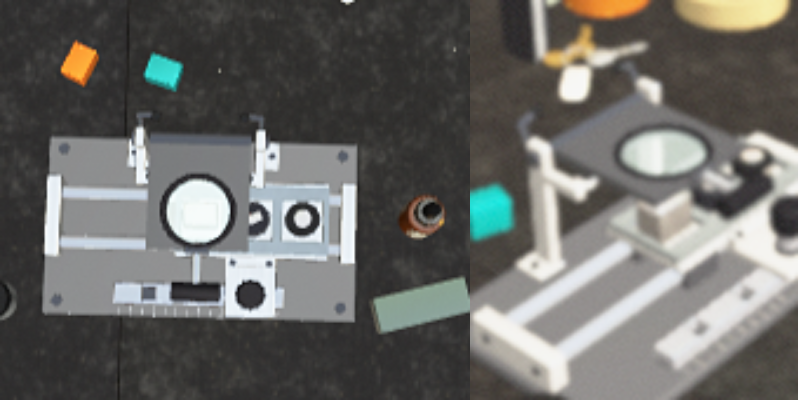

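The top view shows the block centred in the lens at crop (199,212), the flap level and the knob one notch to -y. The bystanders are where they were.

```bash
python3 -c "
from h import *
print(bot.hand_in())"
```

```text
the job is handed in; nothing more can be done
None
```

I did the job in the order asked and handed it in at about 18 s of the allowed 51 s.

- **Indexing:** The iron block was in the left (+y) nest. I pulled the knob up about 11 mm, and the spring force of about 7 N matched that lift. I then slid the carriage 44 mm to -y and lowered the knob to within 0.2 mm of its starting height before letting go. The last top-camera fix on the knob was 43 mm from where it started.
- **Flap:** I pinched the T-handle by its ends and led the flap down its arc, creeping the last few millimetres. It met its stops where the force rose to 18.6 N with no further travel. I eased off, opened the fingers and drew the arm clear.
- **Final pictures:** The flap is level, the block is centred in the lens, and nothing round the slide has visibly moved. The camera fixes on the bystanders agree with the start to about 10 mm, which is how far such fixes scatter.

**Not fully confirmed:**
- The handle slipped a few millimetres in the pads on the way down, so I judged the landing by force, not by tool height.
- The scene camera's last knob fix was about 10 mm off the top camera's, as its fixes often were. That the pin is home therefore rests on the release height and the knob position in the top view.

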